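Lock the carriage of a bottle jig with its pin

ROBOT

A 7-joint arm with a two-finger parallel gripper is mounted at the origin on a cart in front of the work surface, level with it; the furniture and walls round the work are solid. World frame = base frame: x ahead of the robot, y to its left, z up, the work surface at z = 0. Lengths are in m, angles in rad, forces in N, time in s.
With the tool pointing down it reaches from about 0.35 to 0.9 m from the base axis. Payload 8.1 kg.
Tool frame: the origin (TCP) lies midway between the tips of the shut fingers; the grasp point (between the pads) lies 19 mm behind it; z points along the fingers, y is the line along which they close (so a half turn about z gives the same grasp; the last joint's range is limited). The gripper opens to 92 mm and grips with 3 to 60 N. Pads are 19 mm wide; open, the fingers measure 130 mm over their backs; the gripper's body (75 mm by 190 mm) begins 47 mm behind the grasp point.
Start: joints at [-1.266, 0.434, 0.025, 1.573, -0.012, 1.134, -0.075], TCP at [0.248, 0.574, 0.227] pointing down, gripper open.
Joint ranges: [-2.62, 2.62], [-0.44, 2.09], [-1.27, 1.32], [0.08, 2.57], [-1.32, 4.46], [0.12, 2], [-2.74, 2.74]. Speed limits (rad/s): [2.22, 2.22, 3.01, 3.01, 3.14, 3.14, 3.14].

INTERFACE

Orientations are given as a rotation vector (axis times angle).
In Python, from cell import observe, get_image, camera_model, sign_off, recognise, silhouettes gives the robot as it stands.
- The arm moves only by the tool apply_moves, never from a script. Its argument "motion" is a list of rows, each an object of numbers: "x", "y", "z": the shift along the world's x, y, z in cm; "yaw": the turn about the world's z in degrees; "hand": the opening, from -1 (shut) to 1 (fully open), so that 0 is half open. In form: [{"x": .., "y": .., "z": .., "yaw": .., "hand": ..}, ...]. A call has 1 to 10 rows; each row is the pose to reach, as a shift and turn from the pose commanded when the call began; what a row does not reach only later rows make up. A row lasts 1/8 s, in which the tool goes at most 62.5 mm and 10.7 degrees, less where a joint would pass 70% of its speed; a pose out of reach is approached as far as the arm can. A call with a gripper value outside its range is refused whole. The fingers move at their own pace and stop on an object; "newtons" is the grip in N (left out, the last holds). Time passes only in rows, so rows that repeat a pose let the fingers close. It gives the time, the measured TCP pose, the force, the opening and the grip force at its end, in the units of the state.
- observe(): the state, without advancing time (a new reading comes with each control period).
- get_image(name): name is "scene" or "side" or "wrist"; returns the picture (420x560x3 uint8, blue, green, red); there is no depth.
- camera_model(name): a dict with "camera_matrix" (3x3 intrinsics, pixels), "T" (4x4, takes a point from camera to world coordinates). Camera axes: x right, y up, looking along -z (the intrinsics and any distortion apply to the point x, -y, -z); pixel columns grow to the right and rows downward; lengths in m; the calibration is good to about 2 mm. A picture is of the moment at which its call begins: read the wrist's pose just before it. camera_model takes no time and is no camera call; for the wrist camera it gives the pose at the moment of the call.
- sign_off(): hands the job in; it is judged then, once.
Trained networks look in the newest picture that a camera, given by its name, has taken for a name from the list of things; names that differ only in an ending like _2 or _b are one class to them, and where a whole thing is asked for, a point or a joint stands for the part that bears it (a point fixed in the world has none). Each returns a list of dicts, best first, with "p" (0 to 1); they miss things now and then, are a little off and sometimes report something else, mostly with a low value. They report only what shows in the picture. A call takes as long as a camera call.
- recognise(query, camera): "rect" ([left, top, right, bottom] in pixels, round what is visible of it).
- silhouettes(query, camera): "mask" (420x560 bool, what is visible of it) and "rect" ([left, top, right, bottom] in pixels, round what is visible of it).
The state is a dict: "clock": time; "joints": joint angles; "dq": joint speeds; "joint_efforts": joint torques, N m; "position": TCP position; "ee_rot": TCP orientation; "force": force on the tool from outside, world axes, zero at the start; "ft_torque": the same for the moment, N m; "width": opening from 0.0 (shut) to 1.0 (fully open); "gripper_force": force on a finger pad.
Only numpy, scipy, OpenCV 4.12 (cv2) and the standard library are available. Lean on these libraries where they do the work, as an engineer would, in place of code of your own. Each camera call takes 0.05 s, during which the arm holds its last target. There are 200 camera calls.

TASK

Lock the carriage of the bottle jig: take the steel lock pin out of its wooden stand, put it down the carriage's hole and, resting it lightly on the bar beneath, use it to slide the carriage, black ring trailing, up to 4 cm along until its nose drops into the hidden hole in the bar. Then press the pin fully home, collar flat on the carriage, and let go. Go by feel and never load the jig with more than 30 N; leave the two dropper bottles and the atomiser where they stand.

Things in the scene. Friction and masses are not known exactly. Their poses are not given: they have to be found in the camera images.
- pin_centre (a point): Upright steel lock pin, 82 mm high, about 90 g; point on its axis, half-way up; z up the pin. From below: shank 12 mm thick, 34 mm long, its lowest 3 mm tapering to 10 mm; collar 24 mm across, 4 mm thick; round grip 16 mm thick, 44 mm long. The collar's underside is 7 mm below this point, the grip from 3 mm below to 41 mm above it.
- pin_nose (a point): Lower end of the pin, on its axis, 41 mm below pin_centre. Fully home, the nose is 34 mm below carriage_hole and touches nothing; the collar rests on the carriage.
- stand: Wooden block, 64 x 64 x 45 mm, fixed. Origin at the centre of its underside, z up. The pin hangs by its collar in the 15 mm hole in the middle, so it must rise 34 mm to leave it.
- carriage_hole (a point): Centre of the mouth of the 13 mm hole through the carriage, in its upper face, 48.5 mm above the bench. z up; y along the slide, towards the bar's hidden hole. 12.5 mm below this point is the flat steel top of the bar. The bar's hole starts 5 to 36 mm further along +y, on the same line in x; how far is not measured and must be felt.
- carriage: Aluminium plate, 50 mm (x) x 150 mm (y) x 12 mm, origin at the centre of its underside, y along the slide as for the hole, which is 30 mm ahead of the origin. It slides along y with about 1.5 N of friction, at least 11 mm past the bar's hole. A black bottle nest ring, 46 mm across, 16 mm high, stands on it 45 mm behind (-y) the origin.
- jig: The whole jig, fixed: bed 96 mm (x) x 220 mm (y) x 12 mm, two rails 41 mm high, the clamped steel bar 24 mm thick and the carriage. Origin: centre of its underside; y along the slide, z up. It does not tell where the bar's 13 mm hole is. That hole goes right through the bar and has only a 0.5 mm chamfer; in line, the pin slides down it with little force, but under a sideways load it drags and jams.
- dropper_a: Dropper bottle, 39 mm across, 102 mm high, origin at its underside. To be left alone.
- dropper_b: Another such dropper bottle, origin at its underside. To be left alone.
- atomiser_1: Slim atomiser, 18 mm across, 80 mm high, origin at its underside. To be left alone.

How it is judged:
On the way:
1. the pin's nose is down the carriage's hole, at least 6 mm deep (z of pin_centre in the frame of carriage_hole below 0.035 m and horizontal distance between pin_centre and carriage_hole below 0.006 m and angle between pin_centre's own z axis and vertical below 0.15 rad), for 0.1 s.
At the end, for the whole second after the job is handed in: The pin stands in the carriage's hole and the bar's hole, fully home (its collar within 2 mm of the carriage's face, its axis within 3 mm of the hole's and 0.08 rad of upright), at rest (z of pin_centre in the frame of carriage_hole below 0.009 m and horizontal distance between pin_centre and carriage_hole below 0.003 m and angle between pin_centre's own z axis and vertical below 0.08 rad and linear speed of pin below 0.02 m/s); the robot touches nothing.
It fails at once if the jig is loaded with more than 30 N (contact force between jig and anything else above 30 N).
It fails at once if a dropper bottle or the atomiser is moved more than 20 mm (distance of any of dropper_a, dropper_b, atomiser_1 from where it was at the start of the episode above 0.02 m).
It also fails if it takes over 67 s, if anything falls off the work surface, if the arm or the gripper's body presses on something with over 40 N, if the wrist force passes 120 N, or if a joint passes its speed limit or range.

## Working session

There is one attempt and no reset: what is moved stays moved. The work goes in short steps, Python scripts to look and compute and a tool call to move; the robot and the scene stay as the last step left them, time stands still between calls to the robot, and variables do not carry over. Pictures are saved under pics/ and viewed, at most 10 in all, crops included, and the job is handed in when it is done.

Besides the shell and the picture viewer there is one more tool, called after "Call:" by a JSON object that holds its "op" and its "data", one argument or row to a line. apply_moves: Moves the arm, as the interface text tells. Its arguments: {"type":"object","properties":{"motion":{"type":"array","items":{"type":"object","properties":{"x":{"type":"number"},"y":{"type":"number"},"z":{"type":"number"},"yaw":{"type":"number"},"hand":{"type":"number"}}}},"newtons":{"type":"number"}},"required":["motion"]}

```bash
mkdir -p pics; cat > h.py <<'E'
import cv2,numpy as np
from cell import *
def ray(cam,uv,m=None):
    m=m or camera_model(cam);K=np.array(m["camera_matrix"]);T=np.array(m["T"])
    p=np.linalg.inv(K)@[uv[0],uv[1],1];d=T[:3,:3]@[p[0],-p[1],-p[2]];return T[:3,3],d
def onz(cam,uv,z,m=None):
    o,d=ray(cam,uv,m);return o+d*(z-o[2])/d[2]
def proj(cam,P,m=None):
    m=m or camera_model(cam);K=np.array(m["camera_matrix"]);T=np.array(m["T"])
    q=T[:3,:3].T@(np.array(P)-T[:3,3]);q=K@[q[0],-q[1],-q[2]];return q[:2]/q[2]
E
python3 - <<'E'
from h import *
s=observe();print(s["clock"],s["position"],s["ee_rot"],s["force"],s["width"])
a=[]
for c in ["scene","side"]:
    im=get_image(c);a.append(im);cv2.imwrite(f"pics/{c}0.png",im)
    for q in ["pin_centre","stand","carriage","jig","dropper_a","atomiser_1"]:
        for r in recognise(q,c)[:2]:print(c,q,round(r["p"],2),np.round(r["rect"]))
    m=camera_model(c);print(np.array(m["T"]).round(3).tolist(),m.keys())
E
```

```text
0.0 [0.24771612 0.57323264 0.22592511] [-6.36233490e-01 -3.07630533e+00  2.56037791e-03] [-0.88636631 -0.19528397 -0.38350325] 0.9986083903111106
scene pin_centre 0.52 [228. 141. 240. 164.]
scene stand 0.69 [218. 149. 252. 176.]
scene carriage 0.87 [240. 214. 306. 253.]
scene jig 0.73 [229. 138. 240. 160.]
scene jig 0.64 [221. 212. 322. 281.]
scene dropper_a 0.8 [351. 269. 374. 326.]
scene dropper_a 0.42 [388. 265. 400. 275.]
scene atomiser_1 0.56 [197. 174. 207. 206.]
[[0.84, 0.286, -0.461, 0.068], [-0.542, 0.403, -0.738, -0.828], [-0.025, 0.869, 0.494, 0.571], [0.0, 0.0, 0.0, 1.0]] dict_keys(['camera_matrix', 'T'])
side pin_centre 0.59 [294. 148. 304. 166.]
side stand 0.79 [288. 160. 311. 182.]
side carriage 0.88 [240. 214. 262. 257.]
side jig 0.65 [228. 214. 274. 280.]
side jig 0.42 [242. 165. 249. 191.]
side dropper_a 0.72 [291. 298. 310. 341.]
side dropper_a 0.6 [234. 298. 258. 344.]
side atomiser_1 0.59 [244. 168. 249. 192.]
[[0.999, -0.028, 0.033, 0.573], [0.043, 0.545, -0.838, -1.05], [0.006, 0.838, 0.545, 0.72], [0.0, 0.0, 0.0, 1.0]] dict_keys(['camera_matrix', 'T'])
```

View pics/scene0.png

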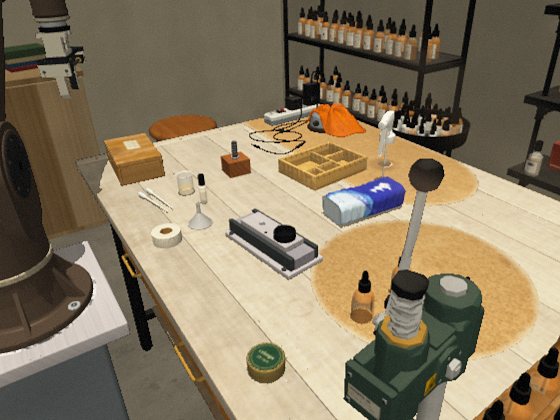

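View pics/side0.png

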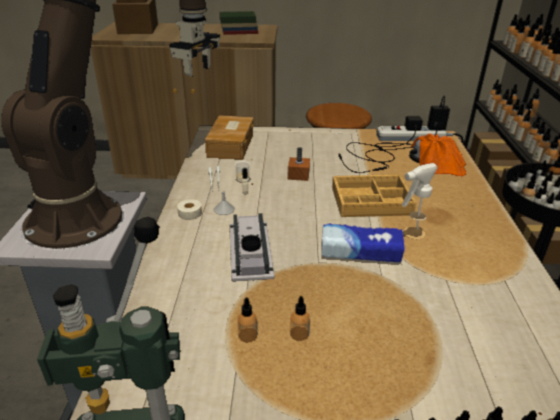

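The scene view shows the pin in its stand at about (235,150), and the jig with its black ring at (285,234), so the slide runs away from the ring, towards world +y. In the side view the pin is at (299,155) and the jig runs from (245,214) to (257,278). Next I triangulate these.

```bash
cat >> h.py <<'E'
def tri(obs):
    A=np.zeros((3,3));b=np.zeros(3)
    for o,d in obs:
        d=d/np.linalg.norm(d);M=np.eye(3)-np.outer(d,d);A+=M;b+=M@o
    return np.linalg.solve(A,b)
E
python3 - <<'E'
from h import *
C=lambda r:((r[0]+r[2])/2,(r[1]+r[3])/2)
print("pin top",tri([ray("scene",(234.5,142)),ray("side",(299,149))]), onz("scene",(234.5,142),.123),onz("side",(299,149),.123))
print("stand",onz("scene",(235,164),.022),onz("side",(299.5,171),.022))
print("ring top",onz("scene",(285,231),.064),onz("side",(251,238),.064))
for n,z,s,d in [("dropA",.05,(362.5,297),(300.5,319.5)),("dropB",.05,(394,290),(246,321)),("atom",.04,(202,190),(245,180))]:print(n,onz("scene",s,z),onz("side",d,z))
m=camera_model("wrist");print(np.array(m["T"]).round(3).tolist(),m["camera_matrix"])
im=cv2.resize(np.hstack([get_image("scene")[195:290,205:335],get_image("side")[200:295,190:320]]),None,fx=3,fy=3,interpolation=cv2.INTER_CUBIC)
cv2.imwrite("pics/c1.png",im)
E
```

```text
pin top [0.59237664 0.27032905 0.09441771] [0.56282615 0.20973241 0.123     ] [0.59163462 0.20496117 0.123     ]
stand [0.59601071 0.2885562  0.022     ] [0.59643238 0.26316316 0.022     ]
ring top [ 0.48535037 -0.1543002   0.064     ] [ 0.48404109 -0.14794994  0.064     ]
dropA [ 0.49239974 -0.38521923  0.05      ] [ 0.59761099 -0.38568427  0.05      ]
dropB [ 0.54882346 -0.40197979  0.05      ] [ 0.49503129 -0.39459189  0.05      ]
atom [0.43734938 0.15892013 0.04      ] [0.4399391  0.16612729 0.04      ]
[[0.397, -0.881, -0.259, 0.177], [0.918, 0.38, 0.112, 0.603], [-0.0, -0.282, 0.959, 0.385], [0.0, 0.0, 0.0, 1.0]] [[344.1951487    0.         279.74918833]
 [  0.         344.1951487  215.18564355]
 [  0.           0.           1.        ]]
```

View pics/c1.png

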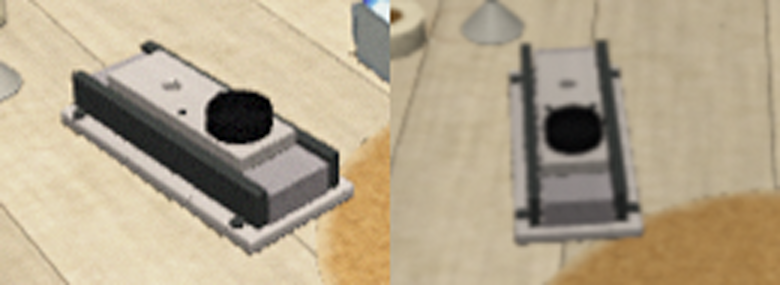

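The crop shows the carriage hole at scene pixel ~(262,224) and side pixel ~(249,228). The pin's axis is near (0.592, 0.270), with its top at z≈0.093. I'll move over the pin.

Call:
{"op": "apply_moves", "data": {
  "motion": [
    {"x": 34.4,"y": -30.3,"z": -1.6,"yaw": 23},
    {"x": 34.4,"y": -30.3,"z": -1.6,"yaw": 23},
    {"x": 34.4,"y": -30.3,"z": -1.6,"yaw": 23},
    {"x": 34.4,"y": -30.3,"z": -1.6,"yaw": 23},
    {"x": 34.4,"y": -30.3,"z": -1.6,"yaw": 23},
    {"x": 34.4,"y": -30.3,"z": -1.6,"yaw": 23},
    {"x": 34.4,"y": -30.3,"z": -1.6,"yaw": 23},
    {"x": 34.4,"y": -30.3,"z": -1.6,"yaw": 23},
    {"x": 34.4,"y": -30.3,"z": -1.6,"yaw": 23},
    {"x": 34.4,"y": -30.3,"z": -1.6,"yaw": 23}
  ]
}}

```text
schema error: expected keys x, y, z, yaw, hand
```

```bash
python3 - <<'E'
from h import *
s=observe();print(s["clock"],s["position"],s["ee_rot"],s["dq"],s["force"])
m=camera_model("wrist");im=get_image("wrist");cv2.imwrite("pics/w1.png",im)
for q in ["pin_centre","stand"]:
    for r in recognise(q,"wrist")[:2]:print(q,r["p"],r["rect"])
print(proj("wrist",[.592,.270,.093],m),np.array(m["T"])[:3,3])
import pickle;pickle.dump(m,open("m1.pkl","wb"))
h=[onz("scene",(262.3,223.7),.0485),onz("side",(249,228),.0485)];print(h)
E
```

```text
0.8 [0.24792598 0.57375064 0.22676449] [6.36206292e-01 3.07643009e+00 1.00795158e-04] [ 7.78648079e-05  4.86077857e-04 -1.23552656e-03 -3.40666284e-04
  5.08764038e-04  4.25309930e-04 -5.61215482e-05] [-0.18766602 -0.66184862 -0.0297308 ]
[165.1312197  547.13663115] [0.17721146 0.60340849 0.38509294]
[array([ 0.47373108, -0.08083444,  0.0485    ]), array([ 0.47365419, -0.08582143,  0.0485    ])]
```

View pics/w1.png

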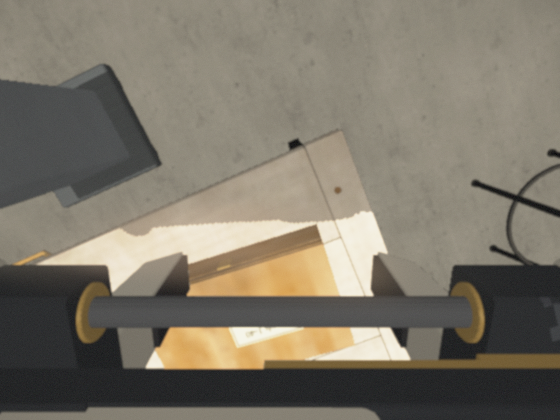

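The move was refused because every row needs all the keys. The picture still shows the start pose, over the box and the floor edge. Slide axis: ring to hole points about 99° from world x, so I'll yaw +32°.

Call:
{"op": "apply_moves", "data": {
  "motion": [
    {"x": 34.4,"y": -30.3,"z": -1.6,"yaw": 32,"hand": 1},
    {"x": 34.4,"y": -30.3,"z": -1.6,"yaw": 32,"hand": 1},
    {"x": 34.4,"y": -30.3,"z": -1.6,"yaw": 32,"hand": 1},
    {"x": 34.4,"y": -30.3,"z": -1.6,"yaw": 32,"hand": 1},
    {"x": 34.4,"y": -30.3,"z": -1.6,"yaw": 32,"hand": 1},
    {"x": 34.4,"y": -30.3,"z": -1.6,"yaw": 32,"hand": 1},
    {"x": 34.4,"y": -30.3,"z": -1.6,"yaw": 32,"hand": 1},
    {"x": 34.4,"y": -30.3,"z": -1.6,"yaw": 32,"hand": 1},
    {"x": 34.4,"y": -30.3,"z": -1.6,"yaw": 32,"hand": 1},
    {"x": 34.4,"y": -30.3,"z": -1.6,"yaw": 32,"hand": 1}
  ]
}}

```text
clock: 2.2
position: [0.5906, 0.2727, 0.2107]
ee_rot: [0.24, -3.132, -0.002]
force: [-0.8, 0.1, 0.3]
width: 0.998
gripper_force: 0.0
```

```bash
python3 - <<'E'
from h import *
s=observe();print(s["clock"],s["position"],s["ee_rot"],s["dq"].round(3),s["force"])
m=camera_model("wrist");im=get_image("wrist");cv2.imwrite("pics/w2.png",im)
for q in ["pin_centre","stand"]:
    for r in recognise(q,"wrist")[:2]:print(q,r["p"],r["rect"])
print(proj("wrist",[.592,.270,.093],m),np.array(m["T"])[:3,3])
import pickle;pickle.dump(m,open("m2.pkl","wb"))
E
```

```text
2.2 [0.59056666 0.27270481 0.21069184] [ 2.39797853e-01 -3.13155567e+00 -1.98278426e-03] [-0.013 -0.004 -0.007  0.003  0.003 -0.002  0.003] [-0.79885782  0.12893927  0.33027216]
pin_centre 0.55 [279.0, 191.4, 302.0, 225.6]
stand 0.87 [252.7, 155.0, 327.8, 238.6]
[276.67552464 211.75358373] [0.51469105 0.26051942 0.36909409]
```

View pics/w2.png

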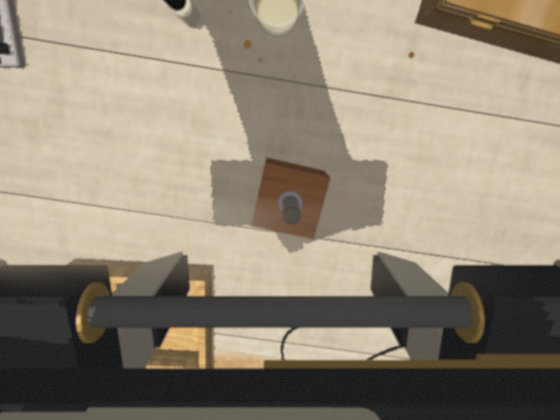

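The pin's top disc is at ~(291,216) and its collar at ~(289,202).

```bash
python3 - <<'E'
from h import *;import pickle
m=pickle.load(open("m2.pkl","rb"))
im=cv2.imread("pics/w2.png")
cv2.imwrite("pics/w2c.png",cv2.resize(im[145:255,235:345],None,fx=5,fy=5,interpolation=cv2.INTER_CUBIC))
print("top",onz("wrist",(291,216),.093,m),"collar",onz("wrist",(289,202),.049,m))
t=np.array([.5906,.2727,.2107]);print(proj("wrist",t,m),np.array(m["T"])[:3,:3].round(3))
E
```

```text
top [0.59382517 0.2823945  0.093     ] collar [0.59292212 0.28172843 0.049     ]
[280.51486921 273.22769995] [[-0.152 -0.949 -0.278]
 [ 0.988 -0.146 -0.043]
 [ 0.001 -0.281  0.96 ]]
```

View pics/w2c.png

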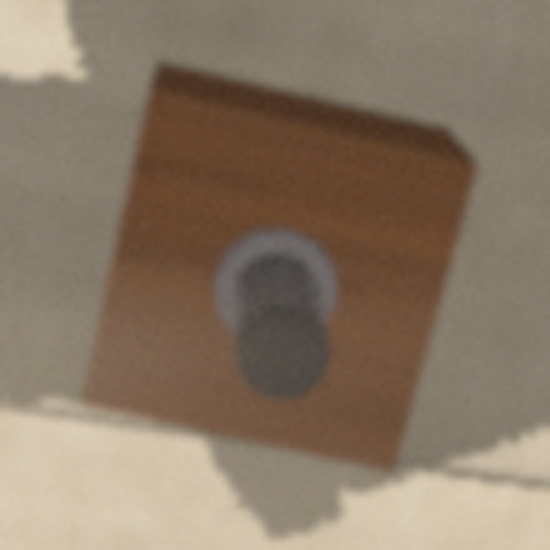

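Call:
{"op": "apply_moves", "data": {
  "motion": [
    {"x": 0.2,"y": 1.0,"z": -4,"yaw": 0,"hand": 0.2},
    {"x": 0.2,"y": 1.0,"z": -8,"yaw": 0,"hand": 0.2},
    {"x": 0.2,"y": 1.0,"z": -10,"yaw": 0,"hand": 0.2},
    {"x": 0.2,"y": 1.0,"z": -10,"yaw": 0,"hand": 0.2},
    {"x": 0.2,"y": 1.0,"z": -10,"yaw": 0,"hand": 0.2},
    {"x": 0.2,"y": 1.0,"z": -10,"yaw": 0,"hand": 0.2}
  ]
}}

```text
clock: 3.1
position: [0.5945, 0.2814, 0.1122]
ee_rot: [-0.237, 3.131, 0.002]
force: [-0.3, 1.0, 0.1]
width: 0.601
gripper_force: 0.0
```

```bash
python3 - <<'E'
from h import *
s=observe();print(s["clock"],s["position"],s["ee_rot"],s["force"],s["width"])
m=camera_model("wrist");im=get_image("wrist");cv2.imwrite("pics/w3.png",im)
for r in silhouettes("pin_centre","wrist")[:2]:print(r["p"],r["rect"])
print(proj("wrist",[.593,.282,.093],m),proj("wrist",s["position"],m))
E
```

```text
3.1 [0.59452225 0.28136644 0.11224668] [-2.36547634e-01  3.13059360e+00  1.71307172e-03] [-0.3225189   0.96707401  0.0738633 ] 0.6013916999616421
0.7 [262.9, 216.4, 302.1, 269.3]
[281.97706845 255.44697654] [280.51961424 273.14588186]
```

View pics/w3.png

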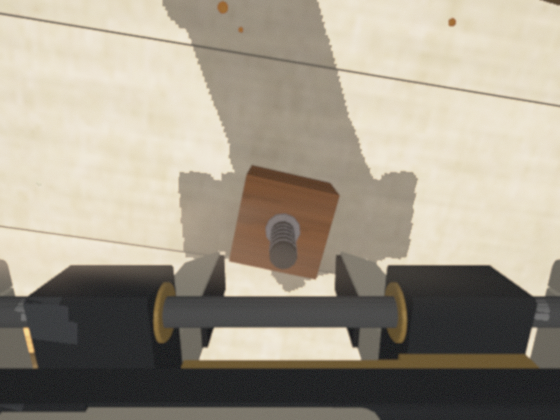

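The pin's top disc is at (284,256), against a prediction of (282,255), so it is aligned. Now I descend, close the fingers, and lift a little.

Call:
{"op": "apply_moves", "data": {
  "motion": [
    {"x": -0.1,"y": 0.1,"z": -3,"yaw": 0,"hand": 0.2},
    {"x": -0.1,"y": 0.1,"z": -5.7,"yaw": 0,"hand": 0.2},
    {"x": -0.1,"y": 0.1,"z": -5.7,"yaw": 0,"hand": 0},
    {"x": -0.1,"y": 0.1,"z": -5.7,"yaw": 0,"hand": -1},
    {"x": -0.1,"y": 0.1,"z": -5.7,"yaw": 0,"hand": -1},
    {"x": -0.1,"y": 0.1,"z": -5.7,"yaw": 0,"hand": -1},
    {"x": -0.1,"y": 0.1,"z": -5.7,"yaw": 0,"hand": -1},
    {"x": -0.1,"y": 0.1,"z": -5.7,"yaw": 0,"hand": -1}
  ],
  "newtons": 45
}}

```text
clock: 4.2
position: [0.5933, 0.282, 0.0545]
ee_rot: [-0.236, 3.132, 0.001]
force: [-0.6, 0.4, 5.1]
width: 0.164
gripper_force: 45.0
```

Gripped. I'll lift straight up and then travel to a viewpoint beside the carriage hole.

Call:
{"op": "apply_moves", "data": {
  "motion": [
    {"x": 0,"y": 0,"z": 3,"yaw": 0,"hand": -1},
    {"x": 0,"y": 0,"z": 7,"yaw": 0,"hand": -1},
    {"x": 0,"y": -3,"z": 11.5,"yaw": 0,"hand": -1},
    {"x": -1,"y": -9,"z": 11.5,"yaw": 0,"hand": -1},
    {"x": -2,"y": -15,"z": 11.5,"yaw": 0,"hand": -1},
    {"x": -3.5,"y": -21,"z": 11.5,"yaw": 0,"hand": -1},
    {"x": -5,"y": -27,"z": 11.5,"yaw": 0,"hand": -1},
    {"x": -6.5,"y": -33,"z": 11.5,"yaw": 0,"hand": -1},
    {"x": -7.3,"y": -36.5,"z": 11.5,"yaw": 0,"hand": -1},
    {"x": -7.3,"y": -36.5,"z": 11.5,"yaw": 0,"hand": -1}
  ]
}}

```text
clock: 5.45
position: [0.5187, -0.087, 0.1688]
ee_rot: [0.227, -3.133, 0.002]
force: [-0.1, 0.7, -0.7]
width: 0.166
gripper_force: 45.0
```

Call:
{"op": "apply_moves", "data": {
  "motion": [
    {"x": 0,"y": 0,"z": 0,"yaw": 0,"hand": -1},
    {"x": 0,"y": 0,"z": 0,"yaw": 0,"hand": -1},
    {"x": 0,"y": 0,"z": 0,"yaw": 0,"hand": -1},
    {"x": 0,"y": 0,"z": 0,"yaw": 0,"hand": -1}
  ]
}}

```text
clock: 5.95
position: [0.52, -0.0826, 0.1687]
ee_rot: [0.238, -3.132, -0.0]
force: [0.2, -0.1, -1.2]
width: 0.169
gripper_force: 45.0
```

```bash
python3 - <<'E'
from h import *;import pickle
s=observe();print(s["clock"],s["position"],s["ee_rot"],s["force"],s["width"])
m=camera_model("wrist");im=get_image("wrist");cv2.imwrite("pics/w4.png",im);pickle.dump((m,s),open("m4.pkl","wb"))
for q in ["carriage","pin_centre"]:
  for r in recognise(q,"wrist")[:2]:print(q,r["p"],r["rect"])
print(proj("wrist",[.474,-.083,.0485],m),proj("wrist",s["position"],m),proj("wrist",s["position"]-[0,0,.0435],m))
E
```

```text
5.95 [ 0.52000931 -0.08263818  0.16867831] [ 2.37992753e-01 -3.13248076e+00 -2.37716298e-04] [ 0.17551314 -0.09799923 -1.20758795] 0.16932144441239433
carriage 0.84 [158.1, 123.6, 353.5, 184.8]
pin_centre 0.98 [263.0, 239.5, 295.6, 334.3]
[288.5558004  154.96523262] [280.53038296 273.14877515] [280.42096781 242.33109443]
```

View pics/w4.png

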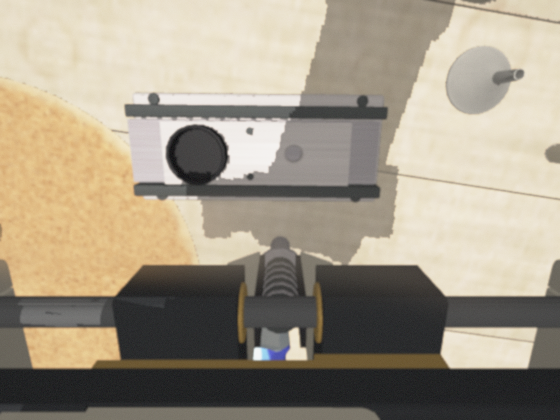

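The picture shows the hole at ~(293,153), the ring at (198,154), and the slide parallel to image rows. The nose tip is at ~(280,242), as predicted.

```bash
python3 - <<'E'
from h import *;import pickle
m,s=pickle.load(open("m4.pkl","rb"));im=cv2.imread("pics/w4.png",0)
g=cv2.GaussianBlur(im,(3,3),0)
w=g[138:170,278:310];print(w[::2,::2])
med=np.median(w);th=med-12
n,l,st,c=cv2.connectedComponentsWithStats((w<th).astype(np.uint8))
for i in range(1,n):print(st[i],c[i]+[278,138])
ca=np.array(m["T"])[:3,0];print("camx yaw",np.degrees(np.arctan2(ca[1],ca[0])))
# rail inner-edge slopes
for r0,r1 in [(104,125),(178,200)]:
    e=[]
    for u in range(215,375,4):
        if 235<u<260 : continue
        col=g[r0:r1,u].astype(float);v=np.arange(r0,r1)
        wt=np.clip(70-col,0,None)
        if wt.sum()>0:e.append((u,(wt*v).sum()/wt.sum()))
    e=np.array(e);p=np.polyfit(e[:,0],e[:,1],1);print(p,np.polyval(p,293))
    P,Q=[onz("wrist",(u,np.polyval(p,u)),.053,m) for u in(215,375)];d=Q-P;print("rail yaw",np.degrees(np.arctan2(d[1],d[0])),P)
print(onz("wrist",(293,153),.0485,m))
E
```

```text
[[236 201 152 149 150 148 149 150 150 150 150 149 150 150 149 150]
 [234 195 150 148 147 148 148 148 148 148 148 149 149 148 148 149]
 [231 178 148 149 149 148 149 149 148 148 149 149 148 149 149 149]
 [232 174 151 150 150 148 143 140 139 142 147 151 152 151 152 152]
 [230 172 150 150 146 137 130 127 127 128 133 143 151 152 152 152]
 [209 157 148 146 134 129 128 129 128 128 128 131 141 149 149 148]
 [168 150 149 141 128 127 127 127 127 126 127 125 134 147 149 148]
 [151 151 150 138 128 126 126 127 127 127 125 122 130 147 150 151]
 [151 151 148 138 127 128 127 127 127 127 127 121 129 145 150 152]
 [150 150 149 140 128 128 130 130 130 130 126 121 134 148 152 152]
 [149 150 150 144 132 126 128 129 129 128 124 128 142 150 152 151]
 [151 151 152 149 141 130 125 124 123 122 128 140 149 152 153 153]
 [152 152 152 152 150 145 138 132 133 137 145 150 152 152 153 152]
 [151 152 151 151 151 149 148 147 147 148 150 151 151 151 152 152]
 [150 149 149 149 150 150 149 149 149 149 149 151 150 150 150 150]
 [149 149 149 149 149 149 150 149 150 150 150 150 149 149 150 151]]
[  7   7  18  18 265] [293.34339623 153.33207547]
camx yaw 98.6944444122175
[-1.49931002e-02  1.17322906e+02] 112.9299276750674
rail yaw 99.51789520276981 [ 0.4514558  -0.14362995  0.053     ]
[1.41833180e-02 1.85726772e+02] 189.882484129367
rail yaw 97.87302565796911 [ 0.50939918 -0.13788599  0.053     ]
[ 0.47192128 -0.07972886  0.0485    ]
```

Call:
{"op": "apply_moves", "data": {
  "motion": [
    {"x": -4.8,"y": 0.3,"z": 0,"yaw": 0,"hand": -1},
    {"x": -4.8,"y": 0.3,"z": -3,"yaw": 0,"hand": -1},
    {"x": -4.8,"y": 0.3,"z": -6.5,"yaw": 0,"hand": -1},
    {"x": -4.8,"y": 0.3,"z": -6.5,"yaw": 0,"hand": -1},
    {"x": -4.8,"y": 0.3,"z": -6.5,"yaw": 0,"hand": -1},
    {"x": -4.8,"y": 0.3,"z": -6.5,"yaw": 0,"hand": -1}
  ]
}}

```text
clock: 6.85
position: [0.4729, -0.0803, 0.105]
ee_rot: [-0.236, 3.131, -0.0]
force: [-0.0, 0.1, -0.2]
width: 0.167
gripper_force: 45.0
```

```bash
python3 - <<'E'
from h import *;import pickle
s=observe();print(s["clock"],s["position"],s["ee_rot"],s["force"],s["width"])
m=camera_model("wrist");im=get_image("wrist");pickle.dump((m,s),open("m5.pkl","wb"));cv2.imwrite("pics/w5full.png",im)
cv2.imwrite("pics/w5.png",cv2.resize(im[190:290,220:340],None,fx=6,fy=6,interpolation=cv2.INTER_CUBIC))
print(proj("wrist",[.472,-.0796,.0485],m),proj("wrist",s["position"]-[0,0,.0435],m))
E
```

```text
6.85 [ 0.47292074 -0.08031112  0.10498508] [-2.36196603e-01  3.13054890e+00 -3.43462693e-04] [-0.04780888  0.07403655 -0.23893134] 0.16716188703704155
[281.75727322 234.04013415] [280.50292584 242.23150359]
```

View pics/w5.png

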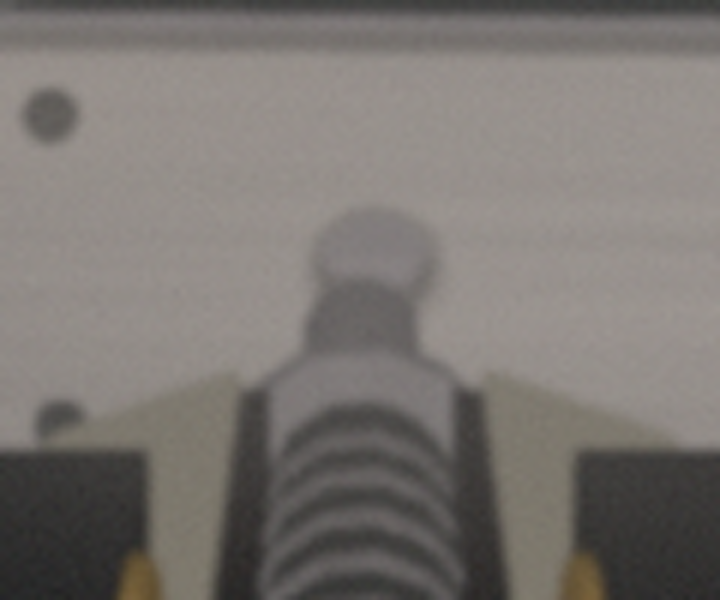

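The crop shows the hole at full-frame ~(282.5,234.5), just ahead of the nose, whose front edge is at ~(280.3,236.7). I'll quantify that before inserting.

```bash
python3 - <<'E'
from h import *;import pickle
m,s=pickle.load(open("m5.pkl","rb"));im=cv2.imread("pics/w5full.png",0)
print(list(range(264,302)))
for v in range(222,260,2):print(v,im[v,264:302].tolist())
print("col"); print([(v,int(im[v,279:283].mean())) for v in range(220,256)])
print("col right",[(v,int(im[v,286:290].mean())) for v in range(220,256)])
p=s["position"]
for z,r in[(.0435,.005),(.0405,.006),(.0095,.012),(.0055,.012)]:
    pts=np.array([proj("wrist",p+[r*np.cos(a),r*np.sin(a),-z],m) for a in np.linspace(0,6.28,60)]);print(z,pts.min(0),pts.max(0))
E
```

```text
[264, 265, 266, 267, 268, 269, 270, 271, 272, 273, 274, 275, 276, 277, 278, 279, 280, 281, 282, 283, 284, 285, 286, 287, 288, 289, 290, 291, 292, 293, 294, 295, 296, 297, 298, 299, 300, 301]
222 [145, 145, 142, 143, 143, 144, 144, 144, 145, 147, 144, 143, 143, 144, 145, 143, 144, 144, 143, 144, 143, 146, 144, 145, 146, 145, 144, 144, 147, 146, 147, 143, 144, 144, 145, 145, 145, 145]
224 [147, 143, 146, 145, 147, 145, 146, 146, 148, 146, 145, 144, 145, 142, 138, 138, 137, 135, 134, 135, 138, 139, 140, 144, 144, 146, 146, 148, 148, 149, 147, 148, 148, 146, 149, 148, 147, 147]
226 [144, 145, 145, 146, 146, 148, 146, 145, 146, 145, 143, 137, 133, 127, 127, 126, 127, 125, 127, 127, 126, 126, 127, 130, 133, 137, 141, 145, 147, 149, 148, 145, 146, 147, 148, 148, 148, 147]
228 [143, 146, 143, 144, 144, 145, 145, 144, 140, 135, 129, 126, 125, 128, 126, 125, 125, 126, 125, 126, 125, 125, 124, 127, 127, 128, 128, 134, 136, 143, 144, 144, 145, 145, 145, 145, 147, 147]
230 [143, 145, 143, 142, 144, 144, 141, 139, 132, 125, 124, 127, 127, 127, 127, 127, 124, 126, 125, 125, 125, 125, 126, 126, 126,
[... 3182 characters left out ...]
121)]
col right [(220, 143), (221, 144), (222, 145), (223, 145), (224, 143), (225, 137), (226, 131), (227, 127), (228, 126), (229, 125), (230, 126), (231, 125), (232, 126), (233, 127), (234, 126), (235, 125), (236, 121), (237, 115), (238, 111), (239, 107), (240, 107), (241, 105), (242, 105), (243, 105), (244, 105), (245, 104), (246, 103), (247, 102), (248, 104), (249, 108), (250, 115), (251, 120), (252, 122), (253, 122), (254, 121), (255, 122)]
0.0435 [272.5161731  234.69577823] [288.49367658 249.66139558]
0.0405 [270.79424411 234.81249783] [290.22616758 252.98686523]
0.0095 [257.98622855 244.09294896] [303.16069892 285.57572795]
0.0055 [257.51116788 246.95108624] [303.65384896 289.20005375]
```

Everything fits an upright pin. The hole lies about 1.5 mm along tool y and 1.1 mm along tool x from the pin's axis, so I'll shift x −1.3 mm and y +1.3 mm, then descend gently.

Call:
{"op": "apply_moves", "data": {
  "motion": [
    {"x": -0.13,"y": 0.13,"z": 0,"yaw": 0,"hand": -1},
    {"x": -0.13,"y": 0.13,"z": -0.6,"yaw": 0,"hand": -1},
    {"x": -0.13,"y": 0.13,"z": -1.1,"yaw": 0,"hand": -1},
    {"x": -0.13,"y": 0.13,"z": -1.2,"yaw": 0,"hand": -1},
    {"x": -0.13,"y": 0.13,"z": -1.3,"yaw": 0,"hand": -1},
    {"x": -0.13,"y": 0.13,"z": -1.4,"yaw": 0,"hand": -1},
    {"x": -0.13,"y": 0.13,"z": -1.5,"yaw": 0,"hand": -1}
  ]
}}

```text
clock: 7.78
position: [0.471, -0.079, 0.0888]
ee_rot: [-0.236, 3.132, -0.0]
force: [1.6, 0.3, 0.6]
width: 0.162
gripper_force: 45.0
```

Call:
{"op": "apply_moves", "data": {
  "motion": [
    {"x": 0.0,"y": 0,"z": -0.15,"yaw": 0,"hand": -1},
    {"x": 0,"y": 0,"z": -0.3,"yaw": 0,"hand": -1},
    {"x": 0,"y": 0,"z": -0.3,"yaw": 0,"hand": -1}
  ]
}}

```text
clock: 8.15
position: [0.4709, -0.079, 0.0857]
ee_rot: [-0.236, 3.132, -0.0]
force: [2.2, 0.2, -1.5]
width: 0.167
gripper_force: 45.0
```

Call:
{"op": "apply_moves", "data": {
  "motion": [
    {"x": 0.04,"y": 0,"z": -0.15,"yaw": 0,"hand": -1},
    {"x": 0.04,"y": 0,"z": -0.3,"yaw": 0,"hand": -1},
    {"x": 0.04,"y": 0,"z": -0.4,"yaw": 0,"hand": -1},
    {"x": 0.04,"y": 0,"z": -0.4,"yaw": 0,"hand": -1}
  ]
}}

```text
clock: 8.65
position: [0.471, -0.079, 0.0817]
ee_rot: [-0.236, 3.133, 0.0]
force: [2.5, -0.7, -1.3]
width: 0.168
gripper_force: 45.0
```

Call:
{"op": "apply_moves", "data": {
  "motion": [
    {"x": 0.05,"y": 0,"z": -0.1,"yaw": 0,"hand": -1},
    {"x": 0.05,"y": 0,"z": -0.15,"yaw": 0,"hand": -1},
    {"x": 0.05,"y": 0,"z": -0.15,"yaw": 0,"hand": -1}
  ]
}}

```text
clock: 9.02
position: [0.4712, -0.0789, 0.0801]
ee_rot: [0.236, -3.132, -0.0]
force: [1.1, -0.8, -0.7]
width: 0.166
gripper_force: 45.0
```

Nose at about z 0.0366. Touching down on the bar in 0.5 mm steps.

Call:
{"op": "apply_moves", "data": {
  "motion": [
    {"x": 0.02,"y": 0,"z": -0.05,"yaw": 0,"hand": -1},
    {"x": 0.02,"y": 0,"z": -0.05,"yaw": 0,"hand": -1}
  ]
}}

```text
clock: 9.28
position: [0.4713, -0.0789, 0.0796]
ee_rot: [0.236, -3.132, -0.0]
force: [0.3, -0.7, -0.2]
width: 0.16
gripper_force: 45.0
```

Call:
{"op": "apply_moves", "data": {
  "motion": [
    {"x": 0,"y": 0,"z": -0.05,"yaw": 0,"hand": -1},
    {"x": 0,"y": 0,"z": -0.05,"yaw": 0,"hand": -1}
  ]
}}

```text
clock: 9.52
position: [0.4714, -0.0789, 0.0793]
ee_rot: [0.236, -3.132, -0.0]
force: [-1.2, -0.3, 4.8]
width: 0.164
gripper_force: 45.0
```

On the bar with 4.8 N. The hole starts at least 5 mm along, so I'll slide in small steps along (−0.152, 0.988), watching for the force to drop.

Call:
{"op": "apply_moves", "data": {
  "motion": [
    {"x": -0.015,"y": 0.1,"z": 0,"yaw": 0,"hand": -1},
    {"x": -0.03,"y": 0.2,"z": 0,"yaw": 0,"hand": -1},
    {"x": -0.045,"y": 0.3,"z": 0,"yaw": 0,"hand": -1},
    {"x": -0.06,"y": 0.4,"z": 0,"yaw": 0,"hand": -1}
  ]
}}

```text
clock: 10.02
position: [0.4714, -0.0753, 0.0794]
ee_rot: [-0.236, 3.132, -0.001]
force: [-0.5, -4.3, 3.7]
width: 0.167
gripper_force: 45.0
```

Call:
{"op": "apply_moves", "data": {
  "motion": [
    {"x": -0.015,"y": 0.1,"z": 0,"yaw": 0,"hand": -1},
    {"x": -0.03,"y": 0.2,"z": 0,"yaw": 0,"hand": -1}
  ]
}}

```text
clock: 10.28
position: [0.471, -0.0731, 0.0793]
ee_rot: [-0.236, 3.132, -0.0]
force: [1.6, -4.8, 5.3]
width: 0.168
gripper_force: 45.0
```

Call:
{"op": "apply_moves", "data": {
  "motion": [
    {"x": -0.015,"y": 0.1,"z": 0,"yaw": 0,"hand": -1},
    {"x": -0.03,"y": 0.2,"z": 0,"yaw": 0,"hand": -1}
  ]
}}

```text
clock: 10.52
position: [0.4707, -0.071, 0.0794]
ee_rot: [-0.236, 3.132, -0.0]
force: [0.3, -5.6, 4.4]
width: 0.165
gripper_force: 45.0
```

Call:
{"op": "apply_moves", "data": {
  "motion": [
    {"x": -0.015,"y": 0.1,"z": 0,"yaw": 0,"hand": -1},
    {"x": -0.03,"y": 0.2,"z": 0,"yaw": 0,"hand": -1}
  ]
}}

```text
clock: 10.78
position: [0.4704, -0.069, 0.0793]
ee_rot: [-0.236, 3.132, -0.0]
force: [1.4, -4.4, 4.5]
width: 0.165
gripper_force: 45.0
```

Call:
{"op": "apply_moves", "data": {
  "motion": [
    {"x": -0.015,"y": 0.1,"z": 0,"yaw": 0,"hand": -1},
    {"x": -0.03,"y": 0.2,"z": 0,"yaw": 0,"hand": -1}
  ]
}}

```text
clock: 11.02
position: [0.4701, -0.0669, 0.0793]
ee_rot: [-0.236, 3.132, -0.0]
force: [1.7, -5.0, 5.4]
width: 0.164
gripper_force: 45.0
```

Call:
{"op": "apply_moves", "data": {
  "motion": [
    {"x": -0.015,"y": 0.1,"z": 0,"yaw": 0,"hand": -1},
    {"x": -0.03,"y": 0.2,"z": 0,"yaw": 0,"hand": -1}
  ]
}}

```text
clock: 11.28
position: [0.4698, -0.0649, 0.0793]
ee_rot: [-0.236, 3.132, -0.0]
force: [0.2, -6.0, 4.8]
width: 0.166
gripper_force: 45.0
```

Call:
{"op": "apply_moves", "data": {
  "motion": [
    {"x": -0.015,"y": 0.1,"z": 0,"yaw": 0,"hand": -1},
    {"x": -0.03,"y": 0.2,"z": 0,"yaw": 0,"hand": -1}
  ]
}}

```text
clock: 11.52
position: [0.4695, -0.0629, 0.0793]
ee_rot: [-0.236, 3.132, 0.0]
force: [0.5, -4.3, 5.5]
width: 0.169
gripper_force: 45.0
```

16 mm along now.

Call:
{"op": "apply_moves", "data": {
  "motion": [
    {"x": -0.015,"y": 0.1,"z": 0,"yaw": 0,"hand": -1},
    {"x": -0.03,"y": 0.2,"z": 0,"yaw": 0,"hand": -1}
  ]
}}

```text
clock: 11.78
position: [0.4691, -0.0608, 0.0793]
ee_rot: [-0.236, 3.132, 0.0]
force: [2.0, -4.9, 4.0]
width: 0.163
gripper_force: 45.0
```

Call:
{"op": "apply_moves", "data": {
  "motion": [
    {"x": -0.015,"y": 0.1,"z": 0,"yaw": 0,"hand": -1},
    {"x": -0.03,"y": 0.2,"z": 0,"yaw": 0,"hand": -1}
  ]
}}

```text
clock: 12.02
position: [0.4688, -0.0587, 0.0792]
ee_rot: [-0.237, 3.133, 0.0]
force: [2.0, -3.5, 3.6]
width: 0.167
gripper_force: 45.0
```

Call:
{"op": "apply_moves", "data": {
  "motion": [
    {"x": 0.01,"y": 0.1,"z": 0,"yaw": 0,"hand": -1},
    {"x": 0.0,"y": 0.15,"z": 0,"yaw": 0,"hand": -1}
  ]
}}

```text
clock: 12.28
position: [0.4684, -0.0568, 0.079]
ee_rot: [0.237, -3.132, -0.001]
force: [1.9, -1.2, 1.8]
width: 0.167
gripper_force: 45.0
```

The force and z are dropping, so the nose has found the hole. I'll feel downward.

Call:
{"op": "apply_moves", "data": {
  "motion": [
    {"x": 0,"y": 0,"z": -0.03,"yaw": 0,"hand": -1},
    {"x": 0,"y": 0,"z": -0.06,"yaw": 0,"hand": -1}
  ]
}}

```text
clock: 12.52
position: [0.4683, -0.0571, 0.0784]
ee_rot: [0.237, -3.132, -0.001]
force: [0.4, -1.1, 0.2]
width: 0.167
gripper_force: 45.0
```

Call:
{"op": "apply_moves", "data": {
  "motion": [
    {"x": 0,"y": 0,"z": -0.05,"yaw": 0,"hand": -1},
    {"x": 0,"y": 0,"z": -0.1,"yaw": 0,"hand": -1}
  ]
}}

```text
clock: 12.78
position: [0.4683, -0.0573, 0.0774]
ee_rot: [0.237, -3.132, -0.0]
force: [0.8, -0.2, -0.1]
width: 0.169
gripper_force: 45.0
```

Call:
{"op": "apply_moves", "data": {
  "motion": [
    {"x": 0,"y": 0,"z": -0.07,"yaw": 0,"hand": -1},
    {"x": 0,"y": 0,"z": -0.15,"yaw": 0,"hand": -1}
  ]
}}

```text
clock: 13.02
position: [0.4684, -0.0574, 0.076]
ee_rot: [0.236, -3.132, -0.0]
force: [0.1, 0.6, -1.3]
width: 0.166
gripper_force: 45.0
```

Call:
{"op": "apply_moves", "data": {
  "motion": [
    {"x": 0,"y": 0,"z": -0.1,"yaw": 0,"hand": -1},
    {"x": 0,"y": 0,"z": -0.2,"yaw": 0,"hand": -1},
    {"x": 0,"y": 0,"z": -0.3,"yaw": 0,"hand": -1}
  ]
}}

```text
clock: 13.4
position: [0.4687, -0.0575, 0.0731]
ee_rot: [0.236, -3.133, -0.0]
force: [0.0, -0.1, -0.9]
width: 0.168
gripper_force: 45.0
```

Call:
{"op": "apply_moves", "data": {
  "motion": [
    {"x": 0,"y": 0,"z": -0.1,"yaw": 0,"hand": -1},
    {"x": 0,"y": 0,"z": -0.2,"yaw": 0,"hand": -1},
    {"x": 0,"y": 0,"z": -0.3,"yaw": 0,"hand": -1},
    {"x": 0,"y": 0,"z": -0.4,"yaw": 0,"hand": -1},
    {"x": 0,"y": 0,"z": -0.5,"yaw": 0,"hand": -1}
  ]
}}

```text
clock: 14.02
position: [0.4687, -0.0575, 0.0681]
ee_rot: [-0.236, 3.133, 0.0]
force: [0.2, 0.8, -1.1]
width: 0.169
gripper_force: 45.0
```

Call:
{"op": "apply_moves", "data": {
  "motion": [
    {"x": 0,"y": 0,"z": -0.1,"yaw": 0,"hand": -1},
    {"x": 0,"y": 0,"z": -0.2,"yaw": 0,"hand": -1},
    {"x": 0,"y": 0,"z": -0.3,"yaw": 0,"hand": -1},
    {"x": 0,"y": 0,"z": -0.4,"yaw": 0,"hand": -1},
    {"x": 0,"y": 0,"z": -0.5,"yaw": 0,"hand": -1},
    {"x": 0,"y": 0,"z": -0.6,"yaw": 0,"hand": -1},
    {"x": 0,"y": 0,"z": -0.7,"yaw": 0,"hand": -1}
  ]
}}

```text
clock: 14.9
position: [0.4687, -0.0575, 0.0611]
ee_rot: [-0.236, 3.133, 0.0]
force: [-0.3, 0.2, -1.0]
width: 0.165
gripper_force: 45.0
```

Call:
{"op": "apply_moves", "data": {
  "motion": [
    {"x": 0,"y": 0,"z": -0.1,"yaw": 0,"hand": -1},
    {"x": 0,"y": 0,"z": -0.2,"yaw": 0,"hand": -1},
    {"x": 0,"y": 0,"z": -0.25,"yaw": 0,"hand": -1}
  ]
}}

```text
clock: 15.28
position: [0.4687, -0.0574, 0.0586]
ee_rot: [0.236, -3.133, -0.0]
force: [-0.4, -0.6, -0.8]
width: 0.167
gripper_force: 45.0
```

Call:
{"op": "apply_moves", "data": {
  "motion": [
    {"x": 0,"y": 0,"z": -0.05,"yaw": 0,"hand": -1},
    {"x": 0,"y": 0,"z": -0.05,"yaw": 0,"hand": -1}
  ]
}}

```text
clock: 15.52
position: [0.4687, -0.0574, 0.0581]
ee_rot: [0.236, -3.133, -0.0]
force: [-0.8, -0.5, -0.9]
width: 0.165
gripper_force: 45.0
```

Call:
{"op": "apply_moves", "data": {
  "motion": [
    {"x": 0,"y": 0,"z": -0.05,"yaw": 0,"hand": -1},
    {"x": 0,"y": 0,"z": -0.05,"yaw": 0,"hand": -1}
  ]
}}

```text
clock: 15.78
position: [0.4688, -0.0574, 0.0579]
ee_rot: [-0.236, 3.133, 0.0]
force: [-0.6, -0.0, 3.7]
width: 0.167
gripper_force: 45.0
```

The collar is seated exactly where expected (TCP 0.0579, 3.7 N). I'll open partway and retreat straight up.

Call:
{"op": "apply_moves", "data": {
  "motion": [
    {"x": 0,"y": 0,"z": 0,"yaw": 0,"hand": -0.3},
    {"x": 0,"y": 0,"z": 0,"yaw": 0,"hand": -0.3},
    {"x": 0,"y": 0,"z": 0,"yaw": 0,"hand": -0.3},
    {"x": 0,"y": 0,"z": 1,"yaw": 0,"hand": -0.3},
    {"x": 0,"y": 0,"z": 3,"yaw": 0,"hand": -0.3},
    {"x": 0,"y": 0,"z": 7,"yaw": 0,"hand": -0.3},
    {"x": 0,"y": 0,"z": 11,"yaw": 0,"hand": -0.3},
    {"x": 0,"y": 0,"z": 11,"yaw": 0,"hand": -0.3},
    {"x": 0,"y": 0,"z": 11,"yaw": 0,"hand": -0.3}
  ]
}}

```text
clock: 16.9
position: [0.4685, -0.0574, 0.1677]
ee_rot: [-0.236, 3.132, 0.0]
force: [-0.1, 0.2, 0.4]
width: 0.35
gripper_force: 0.0
```

```bash
python3 - <<'E'
from h import *
s=observe();print(s["clock"],s["position"],s["force"],s["width"])
a=get_image("wrist")[150:290,190:370];b=get_image("side")[200:270,205:295]
cv2.imwrite("pics/end.png",np.hstack([cv2.resize(a,(400,311)),cv2.resize(b,(400,311))]))
E
```

```text
16.9 [ 0.4684563 -0.0574445  0.1677126] [-0.13424102  0.15697464  0.40596637] 0.35002201715224746
```

View pics/end.png

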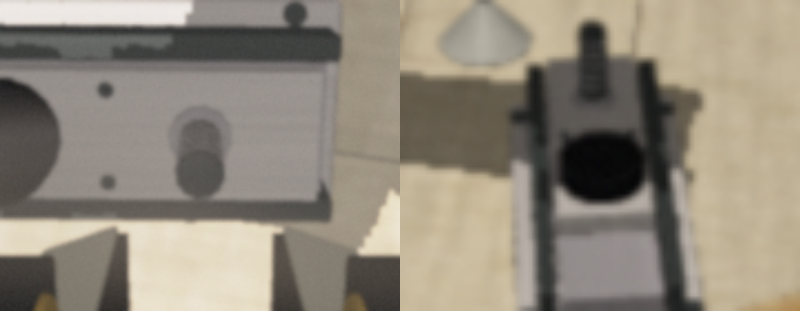

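The picture shows the pin upright with its collar on the carriage (crop ~(200,150)), and the gripper is clear.

```bash
python3 -c "
from cell import *
print(sign_off())"
```

```text
the job is handed in; nothing more can be done
None
```

The carriage is locked and the job is handed in: the pin dropped into the bar's hole about 22 mm along, its collar sits on the carriage, the gripper is clear, and the highest tool force I read was about 8 N; sign-off returned no verdict.

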